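# Load the dish carriage into the reading station

### The arm

A 6-joint arm with a two-finger parallel gripper is mounted at the origin on a cart in front of the work surface, level with it; the furniture and walls round the work are solid. World frame = base frame: x ahead of the robot, y to its left, z up, the work surface at z = 0. Lengths are in m, angles in rad, forces in N, time in s.
With the tool pointing down it reaches from about 0.225 to 0.875 m from the base axis. Payload 3.4 kg.
Tool frame: the origin (TCP) lies at the very end of the fingers, on their centre line; the grasp point (between the pads) lies 19 mm behind it; z points along the fingers, x is the direction in which the jaws open and shut, and the axes are right-handed (so a half turn about z gives the same grasp; the last joint's range is limited). The gripper opens to 85 mm and grips with 20 to 120 N. Pads are 22 mm wide; open, the fingers measure 114 mm over their backs; the gripper's body (76 mm by 85 mm) begins 54 mm behind the grasp point. The pads swing forward as they close: fully open they stand 13 mm farther back than shut.
Start: joints at [1.066, 0.276, 1.505, -0, 1.361, -0.121], TCP at [0.215, 0.533, 0.231] pointing down, gripper open.
Joint ranges: [-2.89, 2.89], [-0.75, 2.08], [0.22, 2.7], [-1.18, 4.32], [0.11, 2.71], [-2.7, 2.7]. Speed limits (rad/s): [2.57, 2.57, 3.14, 3.14, 3.14, 3.14].

### API

Orientations are given as a unit quaternion [w, x, y, z].
In Python, from rig import manip gives the robot as it stands.
- The arm moves only by the tool carry_out, never from a script. Its argument "series" is a list of rows, each a list of 2 entries, a list of its own where there are three numbers: the shift along the tool's x, y, z in mm, then the turn about the tool's z in degrees. A call has 1 to 10 rows; each row shifts and turns the pose as measured when the row begins, along the tool's axes as they then stand; what a row does not reach is not made up. A row lasts 1/12 s, in which the tool goes at most 41.7 mm and 7.16 degrees, less where a joint would pass 70% of its speed; a pose out of reach is approached as far as the arm can. A call is refused whole if a number of a shift passes 41.7 or a number of a turn 7.16, either way. A call with a gripper value outside its range is refused whole. "fingers" is the finger opening in mm, from 0 to 85.4, set as the call begins (left out, the last holds). The fingers move at their own pace and stop on an object; "squeeze" is the grip in N (left out, the last holds). Time passes only in rows, so rows that do not move let the fingers close. It gives the time, the measured TCP pose, the force and the opening at its end, in the units of the state.
- manip.get_state(): the state, without advancing time (a new reading comes with each control period).
- manip.get_image(name): name is "scene" or "top" or "wrist"; returns a dict with "frame" (384x512x3 uint8, blue, green, red), "K" (3x3 intrinsics, pixels), "rvec" (rotation vector, rad) and "tvec" (3), from world to camera coordinates, as OpenCV has them; the wrist camera has in their place "mount" (4x4, takes a point from camera to tool coordinates, whose origin is the TCP and whose axes are the tool frame's). Camera axes: x right, y down, z forward; pixel columns grow to the right and rows downward; lengths in m; the calibration is good to about 2 mm. The wrist camera is an equidistant fisheye: a pixel r from the principal point sees the ray r / f radians off the axis. A picture is of the moment at which its call begins: read the wrist's pose just before it. There is no depth.
- manip.sign_off(): hands the job in, once; it reports no verdict.
The state is a dict: "clock": time; "qpos": joint angles; "qd": joint speeds; "effort": joint torques, N m; "position": TCP position; "ee_rot": TCP orientation; "contact_force": force on the tool from outside, world axes, zero at the start; "moment": the same for the moment, N m; "width": finger opening in m.
Only numpy, scipy, OpenCV 4.12 (cv2) and the standard library are available. Lean on these libraries where they do the work, as an engineer would, in place of code of your own. Each camera call takes 0.05 s, during which the arm holds its last target. There are 200 camera calls.

### The job

Get the dish ready for reading: swivel the flat metal cover of the station sideways about its one pivot screw until the reading bay is completely open, then slide the carriage with the glass dish along its track, fully home against the end housing. The carriage jams if it is pushed off-centre, so push it along its centre line. Leave the other things on the bench where they stand.

Things in the scene. Friction and masses are not known exactly. Their poses are not given: they have to be found in the camera images.
- station: Fixed reading station: base plate 345 x 170 x 12 mm with two steel guide rails (tops at 36 mm). Origin on the bench top, on the track's centre line; x axis = direction in which the carriage is pushed home, y to its left, z up. Base from x = -175 to +170 mm. The channel between the rail lips is 128 mm wide, open above and at its rear end (x = -175 mm); its floor is 12 mm above the bench.
- end_stop (a point): Centre of the flat end face of the grey end housing (top at 40 mm), the stop that the carriage's front face must touch: on the centre line at station x = +125 mm, 24 mm above the bench; axes as the station's. The reading bay is the last 100 mm of track before it.
- cover (a joint): Swivel angle of the flat steel cover (117 x 120 x 5 mm, level, top 47 mm above the bench). 0 = over the bay, where it blocks the dish holder; grows as it swings counter-clockwise seen from above, out over the side where station y is negative; end stop at 1.75 rad. Bay completely open from 1.4 rad on. Light friction (about 2 N at the knob); stays where it is left.
- cover_pivot (a point): The cover's vertical pivot screw (head 18 mm wide), on its axis at station x = +140, y = -70 mm, at the cover's underside, 42 mm above the bench.
- cover_knob (a point): Grip point of the round black knob on the cover: an upright cylinder 18 mm in diameter standing 40 mm above the cover (knob top 87 mm above the bench). The point is on its axis, 69 mm above the bench, 64 mm from the pivot axis; with the cover at 0 it is at station x = +95, y = -25 mm, from there it goes round the pivot.
- carriage: Carriage: flat white block 90 mm long (its x axis, along the track), 110 mm wide, 24 mm thick, about 0.45 kg, with two side shoes 40 mm long held under the rail lips (it cannot be lifted out). A round metal dish holder, 80 mm wide, with a glass dish stands on it, top 51 mm above the bench. Origin at the centre of its underside, 12 mm above the bench. Fully home: origin at station x = +80 mm.
- push_point (a point): Middle of the carriage's flat rear face (110 mm wide, 12 to 36 mm above the bench), 24 mm above the bench, at carriage x = -45 mm. Pushed forward within about 8 mm of here the carriage slides with 3 to 6 N; pushed more than about 15 mm to the side it skews by up to 0.1 rad and jams between the rails, and comes free when pushed in the middle again.
- vial_a: Bystander, not to be disturbed: small capped glass vial, 41 mm wide, 75 mm tall; origin at the centre of its underside.
- lead_pot: Bystander, not to be disturbed: dark grey capped cylindrical pot, 45 mm wide, 98 mm tall; origin at the centre of its underside.
- beaker: Bystander, not to be disturbed: clear beaker, 71 mm wide, 86 mm tall; origin at the centre of its underside.
- bench_timer: Bystander, not to be disturbed: flat white bench timer, 66x64x18 mm; origin at the centre of its underside.
- tin: Bystander, not to be disturbed: round white tin, 59 mm wide, 30 mm tall; origin at the centre of its underside.
- tape: Bystander, not to be disturbed: roll of tape lying flat, 49 mm wide, 12 mm tall; origin at the centre of its underside.

How it is judged:
On the way, in this order (a step that is already met when the one before it is completed fails the run):
1. the cover is swung aside, the bay completely open (value of joint cover above 1.4 rad), for 0.2 s.
2. the carriage is fully home (x of carriage in the frame of station above 0.0765 m), for 0.2 s.
At the end, for the whole second after the job is handed in: The cover stands swung aside by at least 1.4 rad and the carriage rests within 3.5 mm of its home position against the end housing (value of joint cover above 1.4 rad and x of carriage in the frame of station above 0.0765 m and linear speed of carriage below 0.01 m/s); the robot touches nothing.
It fails at once if a bystander is moved by more than 25 mm or tipped over (distance of any of vial_a, lead_pot, beaker, bench_timer, tin, tape from where it was at the start of the episode above 0.025 m or angle between any of vial_a, lead_pot, beaker, bench_timer, tin, tape's own z axis and vertical above 0.5 rad).
It also fails if it takes over 56 s, if anything falls off the work surface, if the arm or the gripper's body presses on something with over 40 N, if the wrist force passes 120 N, or if a joint passes its speed limit or range.

## Working session

There is one attempt and no reset: what is moved stays moved. The work goes in short steps, Python scripts to look and compute and a tool call to move; the robot and the scene stay as the last step left them, time stands still between calls to the robot, and variables do not carry over. Pictures are saved under pics/ and viewed, about 8 in all and at most 12, crops included, and the job is handed in when it is done.

Besides the shell and the picture viewer there is one more tool, called after "Request:" as a command line: name --argument value ..., lists and objects as JSON in quotes. carry_out: Moves the arm, as the interface text tells. Its arguments: {"type":"object","properties":{"series":{"type":"array","items":{"type":"array"}},"fingers":{"type":"number"},"squeeze":{"type":"number"}},"required":["series"]}

```bash
mkdir -p pics
python3 - <<'E'
from rig import manip
import cv2,numpy as np
s=manip.get_state();print(s['clock'],s['position'],s['ee_rot'],s['width'])
for n in('top','scene'):
    d=manip.get_image(n);cv2.imwrite(f'pics/{n}0.png',d['frame']);print(n,d['K'].tolist(),np.ravel(d['rvec']),np.ravel(d['tvec']))
a=cv2.imread('pics/top0.png');cv2.imwrite('pics/top0b.png',cv2.resize(a,(800,600)))
E
```

```text
0.0 [0.21504345 0.53270424 0.23043147] [ 4.21954814e-04  8.28984840e-01  5.59270308e-01 -8.23682679e-04] 0.08551101706132819
top [[350.51903708310095, 0.0, 252.06137473012194], [0.0, 350.51903708310095, 191.73575521558996], [0.0, 0.0, 1.0]] [ 2.12112477 -2.16366959  0.13615381] [-0.02748635  0.52552318  0.84759011]
scene [[418.3708430502299, 0.0, 261.40160225809996], [0.0, 418.3708430502299, 198.77808786991423], [0.0, 0.0, 1.0]] [ 1.77051929 -0.94089382  0.64157476] [-0.31482049  0.2157786   0.61465676]
```

View pics/top0b.png

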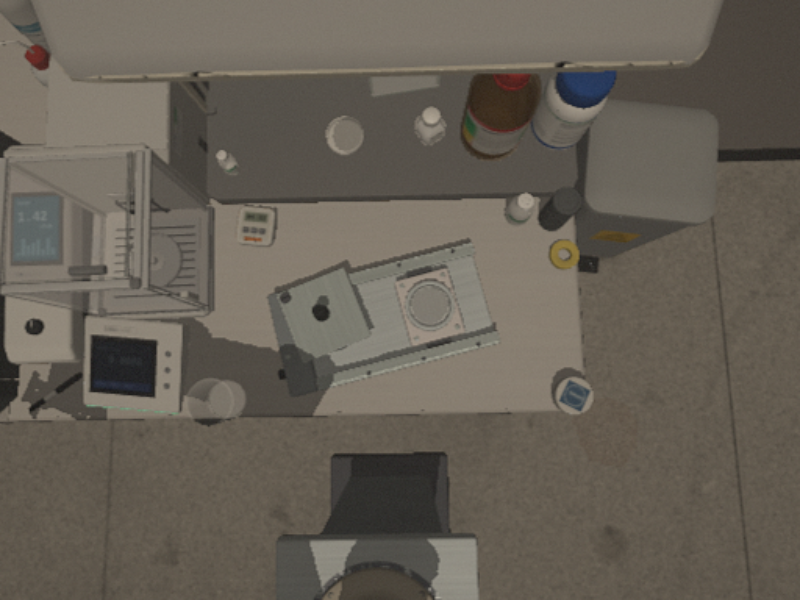

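View pics/scene0.png

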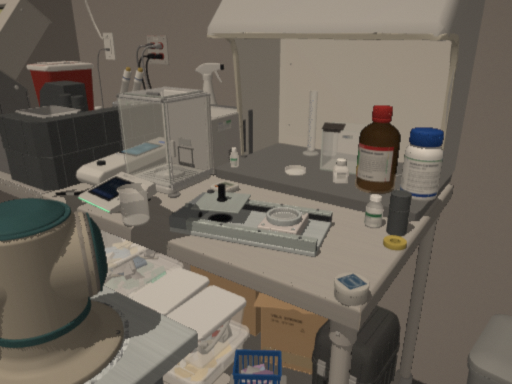

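The top view shows the station with the knob near (321,312) and the pivot near (286,297). The carriage is near (430,304), and home is to the left. I'll enlarge both views to read off the landmarks.

```bash
cat > h.py <<'E'
import numpy as np,cv2
from rig import manip
def cast(d,uv,z):
    R=cv2.Rodrigues(np.array(d['rvec'],float))[0];t=np.ravel(d['tvec'])
    p=cv2.undistortPoints(np.array(uv,float).reshape(-1,1,2),d['K'],None).reshape(-1,2)
    r=np.c_[p,np.ones(len(p))]@R;c=-R.T@t
    return c+r*((np.broadcast_to(z,len(p))-c[2])/r[:,2])[:,None]
def proj(d,X):return cv2.projectPoints(np.array(X,float).reshape(-1,1,3),np.array(d['rvec'],float),np.array(d['tvec'],float),d['K'],None)[0].reshape(-1,2)
E
python3 - <<'E'
import cv2
a=cv2.imread('pics/top0.png')[125:260,165:345];a=cv2.convertScaleAbs(a,alpha=1.5)
cv2.imwrite('pics/c1.png',cv2.resize(a,(720,540),interpolation=cv2.INTER_CUBIC))
b=cv2.imread('pics/scene0.png')[165:260,160:345];b=cv2.convertScaleAbs(b,alpha=1.5)
cv2.imwrite('pics/c2.png',cv2.resize(b,(740,380),interpolation=cv2.INTER_CUBIC))
E
```

```text
(no output)
```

View pics/c1.png

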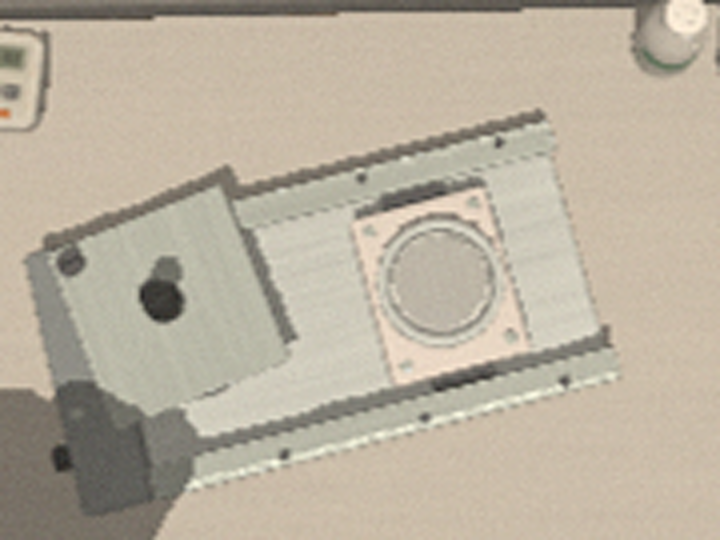

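View pics/c2.png

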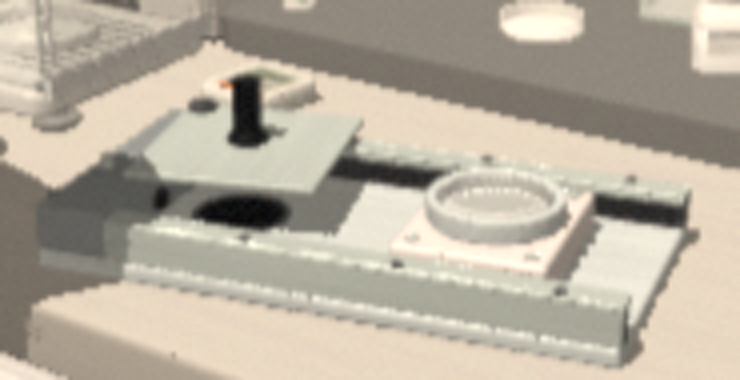

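Run:
```python
from h import *
s=manip.get_state();d=manip.get_image('top')
f=lambda L,z:cast(d,np.array(L)/4+[165-.4,125-.4],z)
fi=f([(553,152),(245,229)],.036);ni=f([(608,348),(200,440)],.036)
no=f([(619,376),(193,488)],.036)
ax=lambda a:np.arctan2(*(a[1]-a[0])[[1,0]])
print('rail angs',ax(fi),ax(ni),ax(no))
piv=f([(70,262)],.049)[0];kn=f([(161,299)],.087)[0];dish=f([(440,281)],.051)[0]
print('piv,knob,dish',piv,kn,dish,np.linalg.norm((piv-kn)[:2]))
th=(ax(fi)+ax(ni))/2
ex=np.array([np.cos(th),np.sin(th)]);ey=np.array([-ex[1],ex[0]])
for n,p in [('fi',fi),('ni',ni),('no',no)]: print(n,p[:,:2]@ex,p[:,:2]@ey)
for n,p in [('piv',piv),('kn',kn),('dish',dish)]: print(n,p[:2]@ex,p[:2]@ey)
print('th',th)
# origin estimates
d2=manip.get_image('scene')
print('scene reproj crop: knobtop',(proj(d2,kn)-[160,165])*4,'piv',(proj(d2,piv)-[160,165])*4,'dish',(proj(d2,dish)-[160,165])*4)
print('tcp px',proj(d,s['position']))
# bystanders base and hood lip by two views (800px img coords)
g=lambda L,z:cast(d,np.array(L)*.64,z)
print('timer',g([(256,225)],.018),'vial',g([(521,200)],.075),'pot',g([(566,195)],.098),'bkr',g([(230,395)],.086))
h0=g([(85,80),(690,65)],.3);h1=g([(85,80),(690,65)],.5)
print(h0,h1,proj(d2,h0),proj(d2,h1)); print('cam',cast(d,[(252,190)],.8))
```

```text
rail angs 1.7982157984779257 1.7722999581872385 1.806906975973426
piv,knob,dish [0.53090483 0.13647966 0.049     ] [0.50184484 0.07394503 0.087     ] [ 0.51389714 -0.09374099  0.051     ] 0.0689569668859769
fi [-0.29201119 -0.08993406] [-0.54765351 -0.54503486]
ni [-0.29396162 -0.03332681] [-0.41852568 -0.42190315]
no [-0.29613228 -0.02272226] [-0.40004807 -0.39412806]
piv 0.02036518887432176 -0.5477881810690476
kn -0.03455226192476837 -0.506085220984142
dish -0.20096177100339083 -0.48217425056785557
th 1.785257878332582
scene reproj crop: knobtop [[246.58754673  79.43575094]] piv [[201.21504658 103.90923941]] dish [[494.23282545 190.23591694]]
tcp px [[-51.27808336 347.49808708]]
timer [[0.65947894 0.19253345 0.018     ]] vial [[ 0.67402912 -0.2421104   0.075     ]] pot [[ 0.67285135 -0.30604621  0.098     ]] bkr [[0.37913251 0.2088787  0.086     ]]
[[ 0.76314361  0.32670545  0.3       ]
 [ 0.76247769 -0.39918213  0.3       ]] [[ 0.6448815   0.20413679  0.5       ]
 [ 0.64443314 -0.28460031  0.5       ]] [[208.64968838  78.19690866]
 [470.61478601  98.26370578]] [[211.59718115   1.19162821]
 [412.80119384  -8.51386218]]
cam [[ 0.41757676 -0.04710134  0.8       ]]
```

```bash
cat >> h.py <<'E'
def pose():
    s=manip.get_state();w,x,y,z=s['ee_rot'];return np.array(s['position']),np.degrees(np.arctan2(2*(x*y+w*z),1-2*(y*y+z*z))),s
def rows(p,phi,wps,step=38,rot=7):
    """wps: list of (xyz m, yaw deg): straight legs; prints rows"""
    import json
    out=[]
    for q,ph in wps:
        q=np.array(q);n=int(max(1,np.ceil(max(np.linalg.norm(q-p)*1000/step,abs(ph-phi)/rot))))
        D=(q-p)*1000/n;dph=(ph-phi)/n
        for i in range(n):
            a=np.radians(phi+i*dph)
            out.append([[int(round(v)) for v in (D[0]*np.cos(a)+D[1]*np.sin(a),D[0]*np.sin(a)-D[1]*np.cos(a),-D[2])],round(-dph,1)])
        p,phi=q,ph
    for i in range(0,len(out),10):print(json.dumps(out[i:i+10]))
E
python3 - <<'E'
from h import *
p,phi,s=pose();print(p,phi)
rows(p,phi,[((.30,.15,.23),0),((.503,.077,.17),-24.4)])
E
```

```text
[0.21518235 0.53288754 0.23077101] 68.00841572045529
[[[-29, 20, 0], 6.2], [[-27, 23, 0], 6.2], [[-24, 26, 0], 6.2], [[-21, 28, 0], 6.2], [[-18, 31, 0], 6.2], [[-15, 32, 0], 6.2], [[-11, 34, 0], 6.2], [[-8, 35, 0], 6.2], [[-4, 35, 0], 6.2], [[0, 36, 0], 6.2]]
[[[4, 35, 0], 6.2], [[34, 12, 10], 4.1], [[35, 10, 10], 4.1], [[35, 7, 10], 4.1], [[36, 5, 10], 4.1], [[36, 2, 10], 4.1], [[36, 0, 10], 4.1]]
```

Request:
carry_out --series '[[[-29, 20, 0], 6.2], [[-27, 23, 0], 6.2], [[-24, 26, 0], 6.2], [[-21, 28, 0], 6.2], [[-18, 31, 0], 6.2], [[-15, 32, 0], 6.2], [[-11, 34, 0], 6.2], [[-8, 35, 0], 6.2], [[-4, 35, 0], 6.2], [[0, 36, 0], 6.2]]' --fingers 45

```text
clock: 1.03
position: [0.2851, 0.1778, 0.2268]
ee_rot: [-0.0, 0.999, 0.034, 0.0]
contact_force: [1.3, -1.2, 0.8]
width: 0.0449
```

Run:
```python
from h import *
p,phi,s=pose();print(p,phi,s['width'],s['clock'])
rows(p,phi,[((.30,.15,.23),0),((.503,.077,.15),-24.4)])
```

```text
[0.2851323  0.17776828 0.22678164] 3.8620196938839357 0.04491215412729143 1.0333
[[[13, 29, -3], 3.9], [[29, 10, 11], 3.5], [[30, 9, 11], 3.5], [[30, 7, 11], 3.5], [[30, 5, 11], 3.5], [[31, 3, 11], 3.5], [[31, 1, 11], 3.5], [[31, -1, 11], 3.5]]
```

Request:
carry_out --series '[[[13, 29, -3], 3.9], [[29, 10, 11], 3.5], [[30, 9, 11], 3.5], [[30, 7, 11], 3.5], [[30, 5, 11], 3.5], [[31, 3, 11], 3.5], [[31, 1, 11], 3.5], [[31, -1, 11], 3.5], [[0, 0, 0], 0]]'

```text
clock: 1.78
position: [0.5103, 0.0585, 0.1514]
ee_rot: [-0.001, 0.973, -0.232, 0.004]
contact_force: [1.0, 0.6, 0.3]
width: 0.045
```

Run:
```python
from h import *
p,phi,s=pose();print(p,phi,s['width'],s['clock'])
rows(p,phi,[((.504,.077,.10),-24.4)])
d=manip.get_image('wrist');print(d['K'].tolist(),d['mount'].tolist())
cv2.imwrite('pics/w1.png',d['frame'])
# project knob pts into wrist image
w,x,y,z=s['ee_rot'];from scipy.spatial.transform import Rotation as R
T=np.eye(4);T[:3,:3]=R.from_quat([x,y,z,w]).as_matrix();T[:3,3]=s['position']
M=T@d['mount']
for n,P in [('knobtop',(.504,.077,.087)),('piv',(.531,.1365,.047))]:
    c=M[:3,:3].T@(np.array(P)-M[:3,3]);a=np.arctan2(np.hypot(*c[:2]),c[2]);K=d['K'];print(n,K[:2,2]+K[0,0]*a*c[:2]/np.hypot(*c[:2]))
```

```text
[0.5103115  0.05851424 0.15141786] -26.826149499564345 0.04503038824259615 1.7833
[[[-7, -7, 26], -1.2], [[-7, -7, 26], -1.2]]
[[297.3186396354542, 0.0, 250.1758287709939], [0.0, 297.3186396354542, 193.53805336134417], [0.0, 0.0, 1.0]] [[0.9999999409356279, -0.00023869325856523788, 0.0002472938899483785, -0.0006934141062501786], [0.00014516222714920773, 0.9455021840336524, 0.3256157227707536, -0.08409390891163837], [-0.00031153919095252566, -0.3256156676407339, 0.9455021628374048, -0.14253527895250076], [0.0, 0.0, 0.0, 1.0]]
knobtop [231.36186082 192.79182063]
piv [229.48501995 101.71517147]
```

View pics/w1.png

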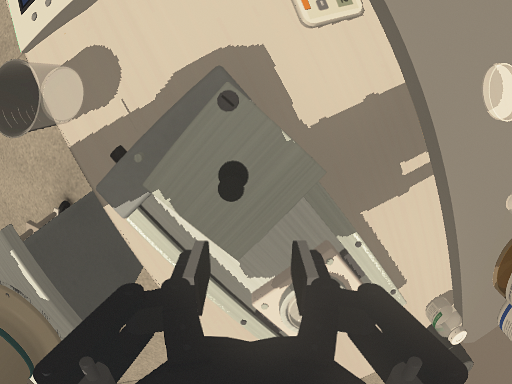

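Predictions match the wrist view: the knob top is near (231,189) and the pivot near (228,101). Next I'll centre over the knob and go down.

Request:
carry_out --series '[[[-9, -7, 20], -1.2], [[-6, -7, 20], -1.2], [[0, 0, 0], 0]]'

```text
clock: 2.08
position: [0.4998, 0.0787, 0.1113]
ee_rot: [-0.001, 0.978, -0.21, 0.002]
contact_force: [-0.2, -0.1, -0.8]
width: 0.045
```

Run:
```python
from h import *
p,phi,s=pose();print(p,phi,s['width'],s['clock'])
rows(p,phi,[((.504,.077,p[2]),-24.4),((.504,.077,.056),-24.4)],step=20)
```

```text
[0.4998245  0.07870542 0.11130289] -24.26326320805279 0.0449734199447016 2.0833
[[[5, 0, 0], 0.1], [[0, 0, 18], -0.0], [[0, 0, 18], -0.0], [[0, 0, 18], -0.0]]
```

Request:
carry_out --series '[[[5, 0, 0], 0], [[0, 0, 18], 0], [[0, 0, 18], 0], [[0, 0, 16], 0], [[0, 0, 0], 0], [[0, 0, 0], 0], [[0, 0, 0], 0]]' --fingers 28

```text
clock: 2.67
position: [0.5078, 0.0765, 0.0664]
ee_rot: [-0.001, 0.978, -0.208, 0.008]
contact_force: [0.2, -0.6, 1.0]
width: 0.0279
```

```bash
cat > arc.py <<'E'
from h import *
import sys
p,phi,s=pose();print(p,phi,s['width'],s['clock'],s['contact_force'])
piv=np.array([.531,.1365]);v=p[:2]-piv
r=np.hypot(*v);a0=np.degrees(np.arctan2(v[1],v[0]))%360
th=np.degrees(1.787);print('r',r,'cover(tool) rad',np.radians(a0-th-135))
end=th+135+np.degrees(float(sys.argv[1]))
A=np.arange(a0,end,5.5)[1:].tolist()+[end]
w=[]
for i,a in enumerate(A):
    R=r+(.064-r)*(i+1)/len(A)
    w.append(((piv[0]+R*np.cos(np.radians(a)),piv[1]+R*np.sin(np.radians(a)),.053),a-270))
rows(p,phi,w,step=20)
E
python3 arc.py 1.6
```

```text
[0.5078402  0.07649549 0.06643873] -24.06689707206756 0.027874782238623195 2.6667 [ 0.18291613 -0.64444737  0.98998079]
r 0.06431887216246818 cover(tool) rad 0.20084312876368177
[[[3, 0, 7], -4.2], [[3, 0, 7], -4.2], [[6, 0, 0], -5.5], [[6, 0, 0], -5.5], [[6, 0, 0], -5.5], [[6, 0, 0], -5.5], [[6, 0, 0], -5.5], [[6, 0, 0], -5.5], [[6, 0, 0], -5.5], [[6, 0, 0], -5.5]]
[[[6, 0, 0], -5.5], [[6, 0, 0], -5.5], [[6, 0, 0], -5.5], [[6, 0, 0], -5.5], [[6, 0, 0], -5.5], [[4, 0, 0], -3.2]]
```

Request:
carry_out --series '[[[1, 0, 7], -3], [[1, 0, 6], -3], [[6, 0, 0], -5.5], [[6, 0, 0], -5.5], [[6, 0, 0], -5.5], [[6, 0, 0], -5.5]]'

```text
clock: 3.17
position: [0.5296, 0.0727, 0.0607]
ee_rot: [-0.0, 0.999, 0.045, 0.006]
contact_force: [-2.9, -0.0, -1.6]
width: 0.0278
```

```bash
python3 arc.py 1.6
```

```text
[0.52964099 0.07265218 0.06073401] 5.150699491031365 0.027826731721978012 3.1667 [-2.90326212 -0.0385507  -1.55570461]
r 0.06386228208701686 cover(tool) rad 0.5479126164036441
[[[6, 0, 8], 0.9], [[6, 0, 0], -5.5], [[6, 0, 0], -5.5], [[6, 0, 0], -5.5], [[6, 0, 0], -5.5], [[6, 0, 0], -5.5], [[6, 0, 0], -5.5], [[6, 0, 0], -5.5], [[6, 0, 0], -5.5], [[6, 0, 0], -5.5]]
[[[6, 0, 0], -5.3]]
```

Request:
carry_out --series '[[[8, 0, 3], -3], [[8, 0, 2], -4], [[8, 0, 0], -5], [[8, 0, 0], -5], [[8, 0, 0], -5], [[8, 0, 0], -5]]'

```text
clock: 3.67
position: [0.5699, 0.0833, 0.0623]
ee_rot: [0.001, 0.957, 0.289, -0.001]
contact_force: [-3.1, 0.1, -1.7]
width: 0.0281
```

```bash
python3 arc.py 1.6
```

```text
[0.56992412 0.08332811 0.06232305] 33.64822492719582 0.02807919811868998 3.6667 [-3.11151792  0.05956586 -1.66520156]
r 0.06589641239153275 cover(tool) rad 1.2011038036327317
[[[3, 0, 5], -4.0], [[3, 0, 5], -4.0], [[6, -1, 0], -5.5], [[6, -1, 0], -5.5], [[6, -1, 0], -5.5], [[1, 0, 0], -0.9]]
```

Request:
carry_out --series '[[[7, -1, 2], -5], [[7, -1, 2], -5], [[7, -1, 0], -5.5], [[7, -1, 0], -5.5], [[5, -1, 0], -4]]'

```text
clock: 4.08
position: [0.59, 0.1066, 0.0645]
ee_rot: [0.004, 0.866, 0.5, -0.003]
contact_force: [-1.0, -2.2, -1.7]
width: 0.0279
```

```bash
python3 arc.py 1.7
```

```text
[0.58999903 0.10659283 0.06450848] 60.0652200681136 0.027930698134310532 4.0833 [-1.02035174 -2.22481375 -1.73421336]
r 0.06614624086200038 cover(tool) rad 1.6708308480292466
[[[2, -2, 12], -4.7]]
```

Request:
carry_out --series '[[[3, -1, 0], -2], [[0, 0, 0], 0], [[0, 0, 0], 0], [[-6, 0, 0], 0], [[0, 0, -25], 0], [[0, 0, -35], 0], [[0, 0, -35], 0], [[0, 0, 0], 0]]'

```text
clock: 4.75
position: [0.5879, 0.103, 0.1679]
ee_rot: [0.005, 0.857, 0.515, -0.002]
contact_force: [1.1, -0.1, 1.6]
width: 0.028
```

Run:
```python
from h import *
p,phi,s=pose();print(p,phi,s['clock'],s['contact_force'])
d=manip.get_image('wrist');cv2.imwrite('pics/w2.png',d['frame'])
th=1.787;ex=np.array([np.cos(th),np.sin(th)]);ey=np.array([-ex[1],ex[0]])
o=-.119*ex-.482*ey;print('o',o)
q=o-.155*ex
print('pushstart',q)
rows(p,phi,[((*q,.15),np.degrees(th)-90)],step=36)
```

```text
[0.5878628  0.10303436 0.16790394] 62.03927223478584 4.75 [ 1.10266794 -0.14557869  1.64511972]
o [ 0.49630677 -0.01282935]
pushstart [ 0.52955787 -0.16422078]
[[[-33, 9, 2], 6.2], [[-32, 13, 2], 6.2], [[-30, 16, 2], 6.2], [[-28, 19, 2], 6.2], [[-26, 22, 2], 6.2], [[-23, 25, 2], 6.2], [[-21, 27, 2], 6.2], [[-18, 29, 2], 6.2]]
```

Request:
carry_out --series '[[[-33, 9, 2], 6.2], [[-32, 13, 2], 6.2], [[-30, 16, 2], 6.2], [[-28, 19, 2], 6.2], [[-26, 22, 2], 6.2], [[-23, 25, 2], 6.2], [[-21, 27, 2], 6.2], [[-18, 29, 2], 6.2], [[0, 0, 0], 0]]' --fingers 0

```text
clock: 5.55
position: [0.5168, -0.1724, 0.147]
ee_rot: [0.004, 0.996, 0.087, -0.002]
contact_force: [0.7, 0.4, 0.5]
width: 0.0001
```

Run:
```python
from h import *
p,phi,s=pose();print(p,phi,s['clock'],s['width'])
th=1.787;ex=np.array([np.cos(th),np.sin(th)]);ey=np.array([-ex[1],ex[0]])
q=-.119*ex-.482*ey-.155*ex
rows(p,phi,[((*q,.10),np.degrees(th)-90)],step=30)
a=manip.get_image('top')['frame'][105:260,165:345]
b=manip.get_image('wrist')['frame']
a=cv2.resize(cv2.convertScaleAbs(a,alpha=1.5),(446,384),interpolation=cv2.INTER_CUBIC)
b=cv2.resize(b,(354,265));b=cv2.copyMakeBorder(b,0,119,0,0,0)
cv2.imwrite('pics/m3.png',np.hstack([a,b]))
```

```text
[ 0.51678301 -0.17235328  0.14697224] 9.966132804818237 5.55 7.268567146503329e-05
[[[7, -3, 23], -1.2], [[7, -3, 23], -1.2]]
```

View pics/m3.png

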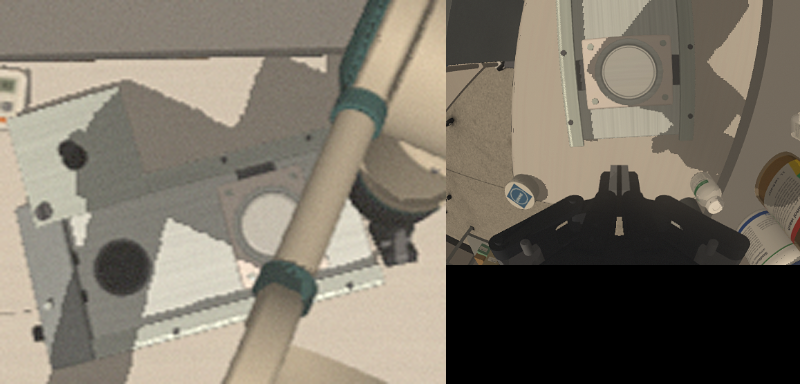

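```bash
cat >> h.py <<'E'
def castw(d,s,uv,z):
    from scipy.spatial.transform import Rotation as R
    w,x,y,zz=s['ee_rot'];T=np.eye(4);T[:3,:3]=R.from_quat([x,y,zz,w]).as_matrix();T[:3,3]=s['position'];M=T@np.array(d['mount'])
    v=(np.array(uv,float)-d['K'][:2,2]);r=np.hypot(*v.T)[:,None];a=r/d['K'][0,0]
    ray=np.c_[np.sin(a)*v/r,np.cos(a)]@M[:3,:3].T
    return M[:3,3]+ray*((z-M[2,3])/ray[:,2])[:,None]
E
python3 - <<'E'
from h import *
p,phi,s=pose();d=manip.get_image('wrist')
th=1.787;ex=np.array([np.cos(th),np.sin(th)]);ey=np.array([-ex[1],ex[0]])
g=cv2.medianBlur(cv2.cvtColor(d['frame'],cv2.COLOR_BGR2GRAY),5)[50:160,180:350]
c=cv2.HoughCircles(g,cv2.HOUGH_GRADIENT,1,60,param1=100,param2=20,minRadius=25,maxRadius=50);print(c)
k=512/354
S=lambda P:np.c_[P[:,:2]@ex+.119,P[:,:2]@ey+.482]
if c is not None: print('dish hough',S(castw(d,s,c[0][:1,:2]+[180,50],.051)))
f=lambda L:np.array([((x-446)*k,y*k) for x,y in L])
print('dish',S(castw(d,s,f([(629,72)]),.051)))
print('carr L R rear corners',S(castw(d,s,f([(588,109),(670,106)]),.036)))
print('rail end inner L,R',S(castw(d,s,f([(582,145),(679,140)]),.036)))
E
```

```text
[[[82.5 56.5 37.9]]]
dish hough [[-0.08164768  0.00061569]]
dish [[-0.07979729 -0.00116703]]
carr L R rear corners [[-0.12470074  0.05132861]
 [-0.12412904 -0.05326861]]
rail end inner L,R [[-0.17358179  0.06368103]
 [-0.1712178  -0.06779637]]
```

The wrist view agrees with my station frame to within about 2 mm. I'll go down behind the carriage.

Request:
carry_out --series '[[[8, -4, 22], -1.2], [[8, -3, 22], -1.2], [[0, 0, 0], 0]]'

```text
clock: 5.95
position: [0.5343, -0.1541, 0.1035]
ee_rot: [0.002, 0.993, 0.114, 0.001]
contact_force: [-0.9, 1.3, -0.8]
width: -0.0
```

```bash
cat > st.py <<'E'
from h import *
import sys
p,phi,s=pose();th=1.787;ex=np.array([np.cos(th),np.sin(th)]);ey=np.array([-ex[1],ex[0]])
print('station x,y,z mm',(p[:2]@ex+.119)*1000,(p[:2]@ey+.482)*1000,p[2]*1000,'yaw err',phi-np.degrees(th)+90,s['clock'],'F along,lat',np.array(s['contact_force'])[:2]@ex,np.array(s['contact_force'])[:2]@ey)
if len(sys.argv)>1:
    q=(float(sys.argv[1])/1000-.119)*ex-.482*ey
    rows(p,phi,[((*q,float(sys.argv[2])/1000),np.degrees(th)-90)],step=float(sys.argv[3]))
E
python3 st.py -155 22 20
```

```text
station x,y,z mm -146.1313162808883 -6.7645851294129695 103.4707150346872 yaw err 0.7106283895712693 5.95 F along,lat 1.4260304646148352 0.6501241285914583
[[[-1, 2, 16], 0.1], [[-1, 2, 16], 0.1], [[-1, 2, 16], 0.1], [[-1, 2, 16], 0.1], [[-1, 2, 16], 0.1]]
```

Request:
carry_out --series '[[[-5, 7, 5], 0], [[-1, 2, 15], 0], [[0, 0, 16], 0], [[0, 0, 16], 0], [[0, 0, 12], 0], [[0, 0, 0], 0]]'

```text
clock: 6.45
position: [0.5319, -0.1622, 0.0409]
ee_rot: [0.003, 0.993, 0.119, 0.003]
contact_force: [0.4, 0.3, 0.2]
width: -0.0001
```

```bash
python3 st.py -155 22 20
```

```text
station x,y,z mm -153.5659004584607 -2.694094460516827 40.93739065286559 yaw err 1.318754568626602 6.45 F along,lat 0.2575884260307948 -0.4156895304700484
[[[-3, 1, 19], 1.3]]
```

Request:
carry_out --series '[[[-2, 1, 10], 0.7], [[-1, 0, 8], 0.6], [[0, 0, 3], 0], [[0, 0, 0], 0]]'

```text
clock: 6.78
position: [0.5302, -0.1646, 0.0209]
ee_rot: [0.005, 0.994, 0.108, 0.004]
contact_force: [-0.5, -0.1, 0.2]
width: -0.0001
```

```bash
python3 st.py 20 22 10
```

```text
station x,y,z mm -155.54491982876178 -0.5276281249739778 20.87592679618803 yaw err -0.021324271087877378 6.7833 F along,lat 0.03694514622461412 0.5091405208613784
[[[0, -10, 0], -0.0], [[0, -10, 0], -0.0], [[0, -10, 0], -0.0], [[0, -10, 0], -0.0], [[0, -10, 0], -0.0], [[0, -10, 0], -0.0], [[0, -10, 0], -0.0], [[0, -10, 0], -0.0], [[0, -10, 0], -0.0], [[0, -10, 0], -0.0]]
[[[0, -10, 0], -0.0], [[0, -10, 0], -0.0], [[0, -10, 0], -0.0], [[0, -10, 0], -0.0], [[0, -10, 0], -0.0], [[0, -10, 0], -0.0], [[0, -10, 0], -0.0], [[0, -10, 0], -0.0]]
```

Request:
carry_out --series '[[[0, -10, 0], 0], [[0, -10, 0], 0], [[0, -10, 0], 0], [[0, -10, 0], 0], [[0, -10, 0], 0], [[0, -10, 0], 0]]'

```text
clock: 7.28
position: [0.5183, -0.1045, 0.0218]
ee_rot: [0.008, 0.994, 0.108, 0.006]
contact_force: [0.0, -2.5, -1.6]
width: -0.0002
```

```bash
python3 st.py 20 22 11
```

```text
station x,y,z mm -94.21338609051247 -1.853509622460947 21.777083600836125 yaw err -0.023146995883948307 7.2833 F along,lat -2.4800308185535354 0.5435642491046998
[[[0, -10, 0], -0.0], [[0, -10, 0], -0.0], [[0, -10, 0], -0.0], [[0, -10, 0], -0.0], [[0, -10, 0], -0.0], [[0, -10, 0], -0.0], [[0, -10, 0], -0.0], [[0, -10, 0], -0.0], [[0, -10, 0], -0.0], [[0, -10, 0], -0.0]]
[[[0, -10, 0], -0.0]]
```

Request:
carry_out --series '[[[-1, -10, 0], 0], [[0, -10, 0], 0], [[-1, -10, 0], 0], [[0, -10, 0], 0], [[0, -10, 0], 0], [[0, -10, 0], 0], [[0, -10, 0], 0]]'

```text
clock: 7.87
position: [0.5003, -0.0293, 0.0218]
ee_rot: [0.009, 0.994, 0.109, 0.008]
contact_force: [-0.5, -3.4, 1.1]
width: -0.0001
```

```bash
python3 st.py 20 22 11
```

```text
station x,y,z mm -16.892884549829013 -0.3643042318910994 21.750419093487302 yaw err 0.13081416657860245 7.8667 F along,lat -3.2337966961855376 1.237477196109916
[[[0, -9, 0], 0.0], [[0, -9, 0], 0.0], [[0, -9, 0], 0.0], [[0, -9, 0], 0.0]]
```

Request:
carry_out --series '[[[0, -9, 0], 0], [[0, -9, 0], 0], [[0, -9, 0], 0], [[0, -6, 0], 0]]'

```text
clock: 8.2
position: [0.4921, 0.006, 0.0217]
ee_rot: [0.01, 0.994, 0.11, 0.008]
contact_force: [0.2, -5.2, 1.6]
width: -0.0002
```

```bash
python3 st.py
```

```text
station x,y,z mm 19.270975595235303 0.05595871520414075 21.738186025555496 yaw err 0.26671802790859545 8.2 F along,lat -5.0763633707288305 0.9074636611982234
```

Request:
carry_out --series '[[[0, -4, 0], 0], [[0, -4, 0], 0], [[0, -4, 0], 0]]'

```text
clock: 8.45
position: [0.4917, 0.0089, 0.022]
ee_rot: [0.021, 0.993, 0.119, 0.009]
contact_force: [1.1, -22.0, -1.2]
width: -0.0001
```

```bash
python3 st.py
```

```text
station x,y,z mm 22.17931508383891 -0.1578242452007217 22.04297696550673 yaw err 1.2458841098441695 8.45 F along,lat -21.680180168935305 3.668734676785217
```

Force rose to 22 N with the tool at about the expected home position, so the carriage is against the stop. I'll hold briefly, back off, lift and check.

Request:
carry_out --series '[[[0, -2, 0], 0], [[0, -1, 0], 0], [[0, 0, 0], 0], [[0, 6, 0], 0], [[0, 12, 0], 0], [[0, 12, -10], 0], [[0, 5, -35], 0], [[0, 0, -38], 0], [[0, 10, -38], 0], [[0, 38, 0], 0]]'

```text
clock: 9.28
position: [0.5029, -0.0623, 0.1463]
ee_rot: [0.016, 0.993, 0.12, 0.001]
contact_force: [1.5, -0.3, 0.9]
width: -0.0002
```

Request:
carry_out --series '[[[0, 38, 0], 0], [[0, 38, 0], 0], [[0, 38, 0], 0], [[0, 38, 0], 0], [[0, 38, 0], 0], [[0, 0, 0], 0]]'

```text
clock: 9.78
position: [0.5527, -0.2599, 0.1567]
ee_rot: [0.016, 0.993, 0.12, 0.007]
contact_force: [-0.0, -0.6, 0.6]
width: 0.0
```

Run:
```python
from h import *
p,phi,s=pose();print(p,s['clock'],s['contact_force'])
d=manip.get_image('top');a=d['frame'][95:265,145:390]
a=cv2.resize(cv2.convertScaleAbs(a,alpha=1.6),None,fx=3.2,fy=3.2,interpolation=cv2.INTER_CUBIC)
cv2.imwrite('pics/f1.png',a)
```

```text
[ 0.55270732 -0.25989837  0.15673007] 9.7833 [-0.04700198 -0.62398457  0.57274588]
```

View pics/f1.png

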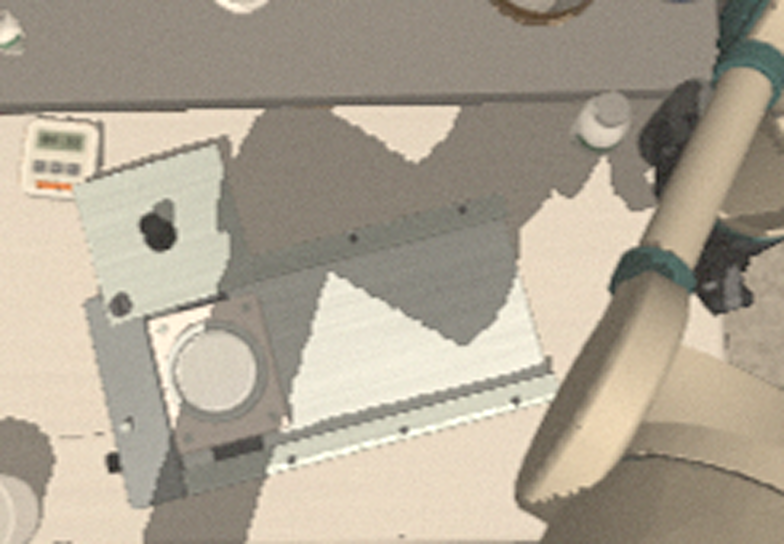

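The dish sits against the housing and the cover is aside. I'll put numbers on both.

Run:
```python
from h import *
d=manip.get_image('top');th=1.787;ex=np.array([np.cos(th),np.sin(th)]);ey=np.array([-ex[1],ex[0]])
f=lambda L,z:cast(d,np.array(L)/3.2+[145-.35,95-.35],z)
S=lambda P:np.c_[P[:,:2]@ex+.119,P[:,:2]@ey+.482]
print('dish',S(f([(216,369)],.051)))
print('carr front corners',S(f([(148,320),(180,452)],.036)),'rear',S(f([(290,424)],.036)))
k=f([(159,230)],.067)[0];p=f([(120,304)],.048)[0];v=(k-p)[:2]
print('cover by knob',(np.arctan2(v[1],v[0])-th-np.radians(135))%(2*np.pi),np.hypot(*v))
e=f([(80,185),(222,143)],.047);e=(e[0]-e[1])[:2];print('cover by edge',np.pi/2+np.arctan2(e[1],e[0])-th)
e=f([(222,143),(230,287)],.047)
print(manip.get_state()['contact_force'])
```

```text
dish [[0.07594907 0.0005306 ]]
carr front corners [[ 0.12141087 -0.05170356]
 [ 0.11881206  0.05533377]] rear [[0.03075111 0.05420102]]
cover by knob 1.5835239608373834 0.06378080111743453
cover by edge 1.628738342966341
[ 0.24650762 -0.03994665  0.13191617]
```

The dish reads 76 mm against a nominal 80, within my origin error but not conclusive. I'll check the gap to the housing with the wrist camera.

Request:
carry_out --series '[[[0, -38, 0], 0], [[0, -38, 0], 0], [[0, -38, 0], 0], [[0, -38, 0], 0], [[0, -38, 0], 0], [[0, -20, 0], 0], [[0, 0, 0], 0]]'

```text
clock: 10.47
position: [0.4909, -0.0357, 0.1464]
ee_rot: [0.006, 0.993, 0.118, 0.001]
contact_force: [-0.5, -0.3, 0.2]
width: 0.0002
```

```bash
python3 st.py
python3 - <<'E'
from h import *
p,phi,s=pose();d=manip.get_image('wrist');np.savez('w4.npz',K=d['K'],mount=d['mount'],pos=s['position'],rot=s['ee_rot'])
cv2.imwrite('pics/w4full.png',d['frame'])
a=d['frame'][40:220,130:390];cv2.imwrite('pics/w4.png',cv2.resize(cv2.convertScaleAbs(a,alpha=1.4),None,fx=3,fy=3,interpolation=cv2.INTER_CUBIC))
E
```

```text
station x,y,z mm -21.23234275241062 10.16925410100078 146.3824064218959 yaw err 1.205500125642331 10.4667 F along,lat -0.22019278997025193 0.5719559325343733
```

View pics/w4.png

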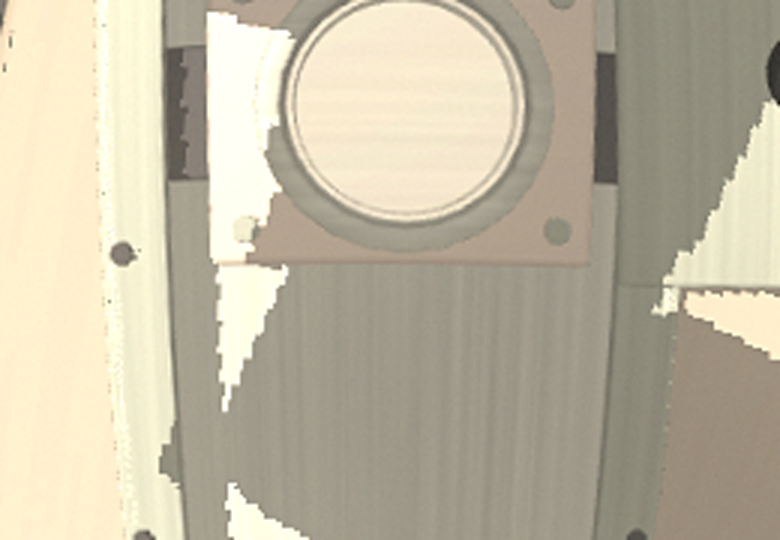

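I cropped too low and cut off the front edge. I'll crop the same picture higher.

Run:
```python
import cv2
a=cv2.imread('pics/w4full.png')[0:80,160:350];cv2.imwrite('pics/w4b.png',cv2.resize(cv2.convertScaleAbs(a,alpha=1.4),None,fx=4,fy=4,interpolation=cv2.INTER_CUBIC))
```

```text
(no output)
```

View pics/w4b.png

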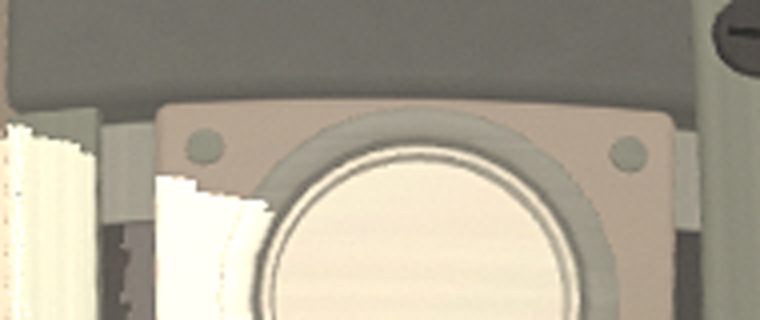

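Run:
```python
from h import *
z=np.load('w4.npz');d={'K':z['K'],'mount':z['mount']};s={'ee_rot':z['rot'],'position':z['pos']}
th=1.787;ex=np.array([np.cos(th),np.sin(th)]);ey=np.array([-ex[1],ex[0]])
def S(L,h):
    P=castw(d,s,np.array(L,float),h);return np.round(1000*np.c_[P[:,:2]@ex+.119,P[:,:2]@ey+.482],1).tolist()
b=lambda x,y:(160+x/4-.4,y/4-.4); a=lambda x,y:(130+x/3-.3,40+y/3-.3)
print('front',S([b(170,104),b(415,100),b(660,112)],.036))
print('housing edge',S([b(60,107),b(130,103),b(415,95),b(690,108)],.040))
print('rear',S([a(230,263),a(400,264),a(580,264)],.036))
print('dish',S([a(405,105)],.051),'pivot head',S([b(752,32)],.049))
```

```text
front [[121.9, 53.3], [122.7, 2.6], [124.0, -49.0]]
housing edge [[121.7, 75.9], [121.6, 61.1], [122.9, 2.8], [124.7, -54.5]]
rear [[33.9, 48.9], [34.2, 0.7], [36.4, -51.2]]
dish [[78.5, 1.3]] pivot head [[141.3, -65.2]]
```

The carriage's front face and the housing edge coincide within about 0.6 mm across the width, so it is home. The arm is clear of everything, so I'll hand in.

```bash
python3 -c "
from rig import manip
s=manip.get_state();print(s['clock'],s['contact_force'],max(abs(v) for v in s['qd']));print(manip.sign_off())"
```

```text
10.5167 [-0.89239913  0.79621141 -0.44007303] 0.050856515279266344
the job is handed in; nothing more can be done
None
```

The cover is swung aside, the carriage is fully home, and the job is handed in at 10.5 s. I straddled the knob with the fingers to swing the cover, then pushed the carriage along its centre line with closed fingers.

- **Cover:** it stands at about 1.58 rad measured from the knob, or 1.63 rad from its edge. Both are above the 1.4 rad needed.
- **Carriage:** it slid with 2.5 to 5 N, and the force rose sharply to 22 N at the end. In the wrist view its front face and the housing edge coincide within about 0.6 mm across the width.
- **Disagreement:** the top view put the dish at 76 mm and the wrist view at 78.5 mm, against 80 mm nominal. The top-view figure is just under the 76.5 mm limit. In my frame the housing edge itself reads 2 to 3 mm short, so I take this as an error in my station origin.
- **Bystanders:** the arm stayed clear of them. The bench timer and vial stood in place in the last top view; I did not re-measure the others.
- **End state:** the gripper was about 146 mm above the bench, touching nothing.

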